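# Clamp the sample cassette

### The job

Slide the blue-tabbed sample cassette gently along its channel until it sits fully home against the red stop, then turn the clamp's T-handle clockwise until the rising resistance shows that the cassette is held firm. Do not overtighten, leave the things around it alone, and let go at the end.

Things in the scene. Friction and masses are not known exactly. Their poses are not given: they have to be found in the camera images.
- fixture: Grey base plate fixed to the bench, 205 x 100 x 20 mm; pose differs each time. Origin on the bench straight below the clamp's screw, z up. A channel runs along its x axis, open at -x: floor 20 mm above the bench, 53 mm wide, walls 14 mm high and 10 mm thick. The plate reaches from x = -130 to +75 mm, the walls from -130 to +25 mm, and the red stop's face is at x = +30 mm.
- stop: Red stop plate across the channel's closed end, 10 mm thick, 62 mm wide, top 42 mm above the bench. Same origin and axes as the fixture. It must not be hit with more than 40 N.
- clamp: Blue bracket fixed on the fixture; same origin and axes. Its post (24 x 50 mm, centre x = +54 mm) rises behind the stop; its arm, 40 mm wide, reaches over the channel from x = -18 to +66 mm, 90 to 110 mm above the bench (brass collar to 116 mm). It carries the vertical screw at x = y = 0 with the T-handle above and a sprung black rubber foot, 22 mm across, below.
- handle_mid (a point): Middle of the steel T-handle bar, on the screw's axis. Bar 12 mm thick, 104 mm long over its two black 18 mm end balls, level, lying along this point's y axis. 148 to 150 mm above the bench at the start; sinks as it is turned clockwise. The shaft below it is 8 mm thick for 20 mm, then 12 mm. The bar can be gripped across its middle from above and turned; about 5.8 rad in all.
- cassette: White cassette with dark window strips, loose in the channel, 150 x 50 x 24 mm, about 0.25 kg; origin at the centre of its underside, x along its length towards the stop, z up. At its -x end a blue tab, 12 mm thick, 40 mm wide, rises to 60 mm above the underside. Fully home its +x end touches the stop (origin at x = -45 mm in the fixture's frame); it starts 22 to 48 mm short of that.
- tab_front (a point): Point on the outer face of the cassette's blue tab, mid-width, 40 mm above the cassette's underside (60 mm above the bench); axes as the cassette's: push along +x.
- spare_cassette: Spare cassette of the same shape with a green tab, loose on the bench. Leave it alone. Origin at the centre of its underside.
- beaker: Empty glass beaker, 68 mm across, 90 mm high. Leave it alone. Origin at the centre of its underside.
- reagent: Amber bottle, 64 mm across, 150 mm high. Leave it alone. Origin at the centre of its underside.
- wash: White bottle with red cap, 56 mm across, 130 mm high. Leave it alone. Origin at the centre of its underside.
- driver: Screwdriver lying on the bench. Leave it alone.
- flask: Stoppered conical flask, 72 mm across, 95 mm high. Leave it alone. Origin at the centre of its underside.
- tips: Blue open tray, 120 x 85 x 50 mm. Leave it alone. Origin at the centre of its underside.
- clamp_screw (a point): Point on the screw's axis, 100 mm above the bench, axes as the fixture's. Turning the handle clockwise seen from above lowers handle and foot by 5 mm per rad. The foot starts 2 to 12 mm above the height of the cassette's top (not told which). Running friction is about 0.4 Nm; halting after each small turn one feels a steady 0.05 to 0.4 Nm. Self-locking: it stays where it is let go.
- cassette_end (a point): Middle of the cassette's inner end face. With the cassette home, the foot comes down on its top; then the foot's force grows by about 63 N and the felt torque by about 0.27 Nm per rad of turn. The cassette is firmly held from 30 N (torque 0.13 Nm above that of free turning) and damaged above 70 N (0.3 Nm above); about 48 N (0.2 Nm above) is right.
Things that resemble listed ones, but are neither listed nor needed, are in the scene too. What is shaped like the fixture but orange or pink is not meant.

How it is judged:
By the outcome, as a careful person would: the job done as asked, in the order asked, and still so for the second after the job is handed in, with the robot touching nothing.
It also fails if it takes over 72 s, if anything falls off the work surface, if the arm or the gripper's body presses on something with over 40 N, if the wrist force passes 120 N, or if a joint passes its speed limit or range.

### The arm

A 7-joint arm with a two-finger parallel gripper is mounted at the origin on the work surface. World frame = base frame: x ahead of the robot, y to its left, z up, the work surface at z = 0. Lengths are in mm, angles in rad, forces in N, time in s.
With the tool pointing down it reaches from about 425 to 1025 mm from the base axis. Payload 3.6 kg.
Tool frame: the origin (TCP) lies between the finger pads; the fingertips stand tips_ahead ahead of it and the grasp point (between the pads) lies 2 mm behind it (tips_ahead is the distance from the TCP to the fingertips, in mm); z points along the fingers, y is the line along which they close (so a half turn about z gives the same grasp; the last joint's range is limited). The gripper opens to 85 mm and grips with 20 to 120 N. Pads are 22 mm wide; open, the fingers measure 114 mm over their backs; the gripper's body (76 mm by 85 mm) begins 54 mm behind the grasp point. The pads swing forward as they close: fully open they stand 13 mm farther back than shut.
Start: joints at [-1.387, 0.591, 0.048, 1.609, -0.033, 0.943, -0.034], TCP at [198.819, 697.209, 248.302] pointing down, gripper open.
Joint ranges: [-2.69, 2.69], [-0.47, 2.24], [-1.27, 1.36], [0.19, 2.51], [-1.53, 4.68], [0.08, 2.07], [-3.09, 3.09]. Speed limits (rad/s): [2.57, 2.57, 3.14, 3.14, 3.14, 3.14, 3.14].

### API

Orientations are given as [roll, pitch, yaw] about the fixed x, y, z axes, in that order (R = Rz(yaw) Ry(pitch) Rx(roll)).
In Python, from workcell import * gives the robot as it stands.
- The arm moves only by the tool move_arm, never from a script. Its argument "rows" is a list of rows, each a list of 5 numbers: the gripper command: -1 is shut, 1 is fully open, values between are in proportion, then the shift along the tool's x, y, z in cm, then the turn about the tool's z in degrees. In form: [[fingers, tx, ty, tz, spin], ...]. A call has exactly 10 rows; each row shifts and turns the commanded pose from where the row before left it, along the tool's axes as they then stand; what a row does not reach is not made up. A row lasts 1/8 s, in which the tool goes at most 62.5 mm and 10.7 degrees, less where a joint would pass 70% of its speed; a pose out of reach is approached as far as the arm can. A call with a gripper value outside its range is refused whole. The fingers move at their own pace and stop on an object; the grip force is fixed at half the most. Time passes only in rows, so rows that do not move let the fingers close, or fill a call up. It gives the time, the measured TCP pose, the force, the opening and the grip force at its end, in the units of the state.
- sense(): the state, without advancing time (a new reading comes with each control period).
- capture(name): name is "side" or "top"; returns the picture (480x640x3 uint8, red, green, blue); there is no depth.
- camera_params(name): a dict with "K" (3x3 intrinsics, pixels), "k1" (the pictures are not rectified: a ray, as slopes to the right and down, at radius r is drawn at 1 + k1 r^2 times it, then the intrinsics apply), "world_to_cam" (4x4, takes a point from world to camera coordinates). Camera axes: x right, y down, z forward; pixel columns grow to the right and rows downward; lengths in mm; the calibration is good to about 2 mm. A picture is of the moment at which its call begins. camera_params takes no time and is no camera call.
- finish_job(): hands the job in; it is judged then, once.
Trained networks look in the newest picture that a camera, given by its name, has taken for a name from the list of things; names that differ only in an ending like _2 or _b are one class to them, and where a whole thing is asked for, a point or a joint stands for the part that bears it (a point fixed in the world has none). Each returns a list of dicts, best first, with "conf" (0 to 1); they miss things now and then, are a little off and sometimes report something else, mostly with a low value. They report only what shows in the picture. A call takes as long as a camera call. They do not tell look-alikes from the thing itself.
- spot_in(camera, query): "pixel" ([column, row] in pixels, amid what is visible of it).
- regions_of(camera, query): "region" (480x640 bool, what is visible of it) and "pixel" ([column, row] in pixels, amid what is visible of it).
The state is a dict: "t": time; "joint_positions": joint angles; "qd": joint speeds; "joint_efforts": joint torques, N m; "ee_pos": TCP position; "ee_rot": TCP orientation; "contact_force": force on the tool from outside, world axes, zero at the start; "moment": the same for the moment, N m; "gripper_width": finger opening in mm; "grip_force": force on a finger pad.
Only numpy, scipy, OpenCV 4.12 (cv2) and the standard library are available. Lean on these libraries where they do the work, as an engineer would, in place of code of your own. Each camera call takes 0.05 s, during which the arm holds its last target. There are 200 camera calls.

## Working session

There is one attempt and no reset: what is moved stays moved. The work goes in short steps, Python scripts to look and compute and a tool call to move; the robot and the scene stay as the last step left them, time stands still between calls to the robot, and variables do not carry over. Pictures are saved under pics/ and viewed, at most 12 in all, crops included, and the job is handed in when it is done.

Besides the shell and the picture viewer there is one more tool, called after "Request:" as name(argument=value, ...) on one line, values as JSON. move_arm: Moves the arm, as the interface text tells. Its arguments: {"type":"object","properties":{"rows":{"type":"array","items":{"type":"array","items":{"type":"number"}}}},"required":["rows"]}

```bash
mkdir -p pics; cat > h.py <<'E'
from workcell import *
import numpy as np, cv2
def save(cam,fn):
    im=capture(cam); cv2.imwrite('pics/'+fn,cv2.cvtColor(im,cv2.COLOR_RGB2BGR)); return im
def ray(cam,px):
    p=camera_params(cam);K=np.array(p['K']);T=np.array(p['world_to_cam'])
    d=cv2.undistortPoints(np.array([[px]],float),K,np.array([p['k1'],0,0,0,0.]))[0,0]
    R=T[:3,:3]; return -R.T@T[:3,3], R.T@np.array([d[0],d[1],1])
def at_z(cam,px,z):
    c,d=ray(cam,px); return c+d*(z-c[2])/d[2]
def proj(cam,P):
    p=camera_params(cam);K=np.array(p['K']);T=np.array(p['world_to_cam'])
    return cv2.projectPoints(np.array(P,float).reshape(-1,1,3),cv2.Rodrigues(T[:3,:3])[0],T[:3,3],K,np.array([p['k1'],0,0,0,0.]))[0][:,0]
E
python3 - <<'E'
from h import *
np.set_printoptions(precision=2,suppress=True)
a=save('side','s0.png');b=save('top','t0.png')
for c in('top','side'):
    print(c,ray(c,[320,240]))
    for q in('fixture','stop','clamp','handle_mid','tab_front','cassette','spare_cassette'):
        print(q,[(np.round(r['pixel']),round(r['conf'],2)) for r in spot_in(c,q)][:4])
s=sense();print(s['t'],s['ee_pos'],s['ee_rot'],s['contact_force'],s['moment'],s['gripper_width'],s.keys())
E
```

```text
top (array([ 313.52,  -87.91, 1225.46]), array([ 0.09,  0.01, -1.  ]))
fixture [(array([306., 270.]), 0.93), (array([176., 334.]), 0.82), (array([271., 192.]), 0.75), (array([394., 311.]), 0.57)]
stop [(array([178., 129.]), 0.68), (array([155., 331.]), 0.52), (array([261., 197.]), 0.45)]
clamp [(array([286., 272.]), 0.97), (array([382., 313.]), 0.8), (array([147., 345.]), 0.72), (array([268., 186.]), 0.64)]
handle_mid [(array([269., 177.]), 0.75), (array([292., 270.]), 0.68), (array([442., 134.]), 0.61), (array([395., 312.]), 0.59)]
tab_front [(array([304., 182.]), 0.62)]
cassette [(array([305., 184.]), 0.74)]
spare_cassette [(array([149., 250.]), 0.59), (array([268., 177.]), 0.29)]
side (array([ 361.58, -899.81,  911.85]), array([ 0.09,  0.7 , -0.71]))
fixture [(array([340., 212.]), 0.96), (array([219., 176.]), 0.95), (array([234., 317.]), 0.76), (array([273., 246.]), 0.6)]
stop [(array([264., 227.]), 0.65), (array([242., 298.]), 0.51), (array([339., 210.]), 0.49)]
clamp [(array([266., 211.]), 0.91), (array([232., 280.]), 0.9), (array([215., 150.]), 0.69), (array([344., 199.]), 0.62)]
handle_mid [(array([227., 277.]), 0.78), (array([352., 188.]), 0.71), (array([213., 138.]), 0.54)]
tab_front [(array([353., 239.]), 0.73)]
cassette [(array([354., 238.]), 0.66)]
spare_cassette [(array([285., 163.]), 0.79)]
0.8 [198.83 697.2  248.35] [3.14 0.   2.86] [0.21 0.91 0.03] [-0.05  0.02  0.05] 85.55882777961247 dict_keys(['t', 'joint_positions', 'qd', 'joint_efforts', 'ee_pos', 'ee_rot', 'contact_force', 'moment', 'grip_force', 'gripper_width'])
```

View pics/t0.png

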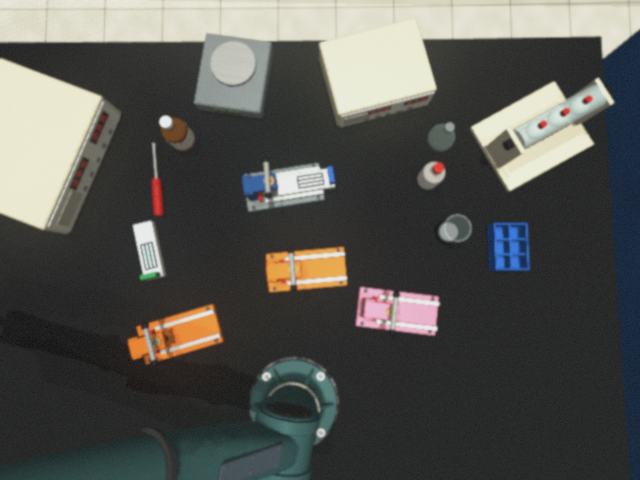

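View pics/s0.png

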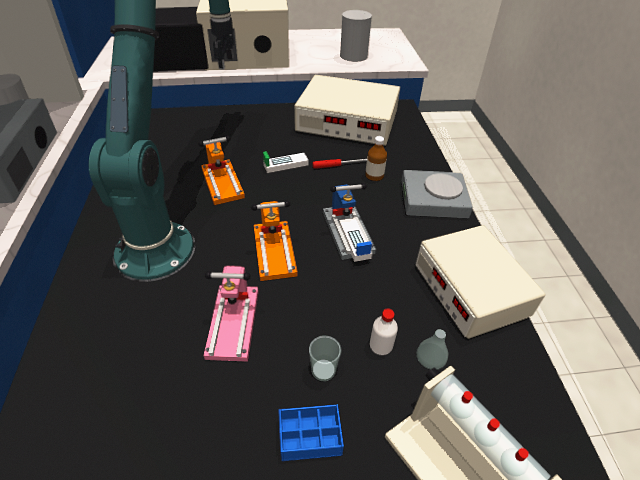

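The picture shows the real grey fixture at top px (288,187) and side px (348,225), with its clamp to the left and the blue tab at (331,176). Things it could be taken for are orange (306,270), orange (176,334), pink (398,311) and the green-tabbed spare cassette (149,250). I choose the grey one and will check it in a close crop.

```bash
python3 - <<'E'
import cv2,numpy as np
a=cv2.imread('pics/t0.png')[150:220,232:345]; b=cv2.imread('pics/s0.png')[175:270,315:385]
A=cv2.resize(a,None,fx=7,fy=7,interpolation=2); B=cv2.resize(b,None,fx=6,fy=6,interpolation=2)
for i in range(0,113,10): cv2.putText(A,str(232+i),(i*7,8),0,.3,(0,255,255)); cv2.line(A,(i*7,0),(i*7,490),(0,90,90),1)
for i in range(0,70,10): cv2.putText(A,str(150+i),(0,i*7),0,.3,(0,255,255)); cv2.line(A,(0,i*7),(791,i*7),(0,90,90),1)
for i in range(0,70,10): cv2.putText(B,str(315+i),(i*6,8),0,.3,(0,255,255)); cv2.line(B,(i*6,0),(i*6,570),(0,90,90),1)
for i in range(0,95,10): cv2.putText(B,str(175+i),(0,i*6),0,.3,(0,255,255)); cv2.line(B,(0,i*6),(791,i*6),(0,90,90),1)
cv2.imwrite('pics/ca.png',A);cv2.imwrite('pics/cb.png',B)
E
```

```text
(no output)
```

View pics/ca.png

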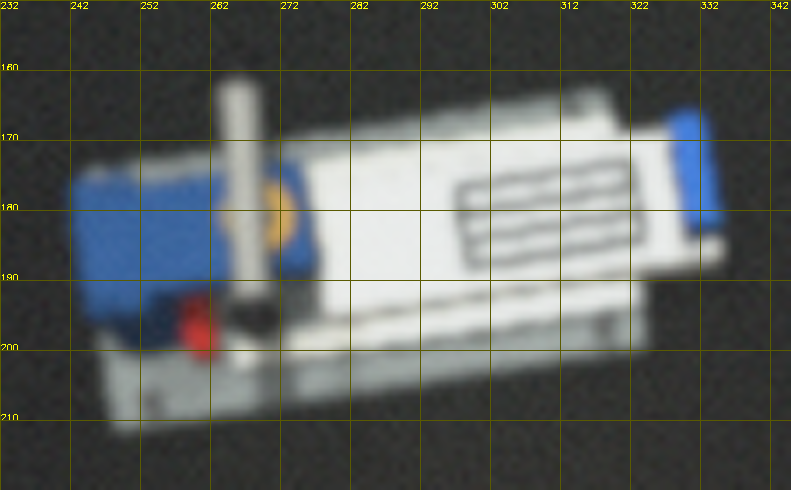

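View pics/cb.png

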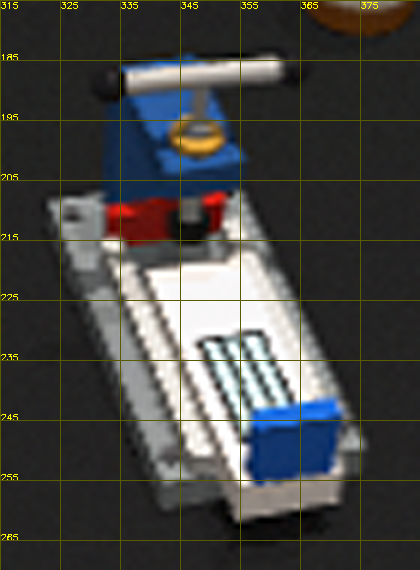

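The crops confirm it: grey plate, blue clamp, red stop, blue tab. I'll fit one model to both views.

```bash
cat > fit.py <<'E'
from h import *
from scipy.optimize import least_squares
np.set_printoptions(precision=1,suppress=True)
T=lambda u,v:(232+u/7,150+v/7); S=lambda u,v:(315+u/6,175+v/6)
# kind F fixture, C tab (x relative to cassette outer face), H handle ball (sign)
obs=[('top','F',(-130,50,20),T(648,340)),('top','F',(75,50,0),T(115,435)),('top','F',(-18,-20,110),T(303,160)),('top','F',(-18,20,110),T(320,268)),
('top','F',(66,-20,110),T(70,180)),('top','F',(66,20,110),T(85,318)),
('top','C',(0,-20,80),T(706,108)),('top','C',(0,20,80),T(722,225)),('top','C',(12,-20,80),T(668,114)),('top','C',(12,20,80),T(685,230)),
('top','H',1,T(252,315)),
('side','C',(0,20,80),S(248,415)),('side','C',(0,-20,80),S(340,400)),
('side','F',(0,0,116),S(197,135)),('side','F',(-130,50,20),S(163,490)),('side','F',(75,50,20),S(50,203)),('side','F',(-130,-50,20),S(365,440)),
('side','H',1,S(110,85)),('side','H',-1,S(292,70))]
def f(p,out=False):
    x,y,th,d,ph=p; c,s=np.cos(th),np.sin(th); r=[]
    for cam,k,q,px in obs:
        if k=='F': l=np.array(q,float)
        elif k=='C': l=np.array([-120-d+q[0],q[1],q[2]])
        else: l=np.array([-np.sin(ph)*43*q,np.cos(ph)*43*q,149])
        w=[x+c*l[0]-s*l[1],y+s*l[0]+c*l[1],l[2]]
        r.append(proj(cam,w)[0]-px)
    return np.array(r) if out else np.ravel(r)
r=least_squares(f,[560,50,1.7,35,0.1],loss='soft_l1')
E
python3 - <<'E'
from fit import *
x,y,th,d,ph=r.x; print('xy',x,y,'th',np.round(th,3),'d',d,'ph',np.round(ph,3))
for o,e in zip(obs,f(r.x,True)): print(o[:3],e)
c,s=np.cos(th),np.sin(th)
for n,l in(('tabface',-120-d),('home',-120)): print(n,x+c*l,y+s*l)
E
```

```text
xy 560.9418065599709 50.928931367595794 th 1.721 d 40.52084326939268 ph -0.104
('top', 'F', (-130, 50, 20)) [-0.1  0.3]
('top', 'F', (75, 50, 0)) [ 1.2 -0.2]
('top', 'F', (-18, -20, 110)) [ 0.1 -1. ]
('top', 'F', (-18, 20, 110)) [ 0.  -0.7]
('top', 'F', (66, -20, 110)) [-0.2  1.3]
('top', 'F', (66, 20, 110)) [-0.  -2.6]
('top', 'C', (0, -20, 80)) [-0.9  0.6]
('top', 'C', (0, 20, 80)) [-0.7 -0.8]
('top', 'C', (12, -20, 80)) [-0.1  0.5]
('top', 'C', (12, 20, 80)) [-0.1 -0.8]
('top', 'H', 1) [ 0.1 -0. ]
('side', 'C', (0, 20, 80)) [0.8 2.5]
('side', 'C', (0, -20, 80)) [-0.2  2.5]
('side', 'F', (0, 0, 116)) [-0.4 -0.3]
('side', 'F', (-130, 50, 20)) [-0.6 -0.9]
('side', 'F', (75, 50, 20)) [-0.7 -0.5]
('side', 'F', (-130, -50, 20)) [-0.2  1.4]
('side', 'H', 1) [-0.3  0. ]
('side', 'H', -1) [-0.4  0.2]
tabface 584.9408325948166 -107.78775922698449
home 578.882673711711 -67.72234458780054
```

```bash
cat >> h.py <<'E'
def st():
    np.set_printoptions(precision=2,suppress=True)
    s=sense(); p=np.array(s['ee_pos']);th=s['ee_rot'][2]
    print('t',round(s['t'],2),'pos',p,'rot',np.array(s['ee_rot']),'F',np.array(s['contact_force']),'M',np.array(s['moment']),'w',round(s['gripper_width'],1),'q7',s['joint_positions'][6]); return s
def togo(P,yaw=None):
    s=sense(); p=np.array(s['ee_pos']);a=s['ee_rot'][2];d=np.array(P)-p
    print('tool cm',np.array([np.cos(a)*d[0]+np.sin(a)*d[1],np.sin(a)*d[0]-np.cos(a)*d[1],-d[2]])/10, 'spin deg',None if yaw is None else np.degrees((a-yaw+np.pi)%(2*np.pi)-np.pi))
E
python3 - <<'E'
from h import *
import workcell; print([k for k in dir(workcell) if not k.startswith('__')]); 
print(globals().get('tips_ahead'))
st(); togo([591,-147,248],1.721)
E
```

```text
['PlanningError', 'camera_params', 'capture', 'finish_job', 'regions_of', 'sense', 'spot_in', 'tips_ahead']
17.0
t 0.8 pos [198.83 697.2  248.35] rot [3.14 0.   2.86] F [0.21 0.91 0.03] M [-0.05  0.02  0.05] w 85.6 q7 -0.03369330509009278
tool cm [-60.86 -70.43   0.04] spin deg 65.47906334728862
```

Request:
move_arm(rows=[[-1,-3.05,-3.5,0,0],[-1,-3.05,-3.5,0,0],[-1,-3.05,-3.5,0,0],[-1,-3.05,-3.5,0,0],[-1,-3.05,-3.5,0,0],[-1,-3.05,-3.5,0,0],[-1,-3.05,-3.5,0,0],[-1,-3.05,-3.5,0,0],[-1,-3.05,-3.5,0,0],[-1,-3.05,-3.5,0,0]])

```text
t: 2.05
ee_pos: [396.9, 275.8, 248.7]
ee_rot: [3.141, 0.001, 2.864]
contact_force: [1.2, -0.2, -0.3]
gripper_width: -0.0
grip_force: 0.0
```

Request:
move_arm(rows=[[-1,-3.05,-3.5,0,0],[-1,-3.05,-3.5,0,0],[-1,-3.05,-3.5,0,0],[-1,-3.05,-3.5,0,0],[-1,-3.05,-3.5,0,0],[-1,-3.05,-3.5,0,0],[-1,-3.05,-3.5,0,0],[-1,-3.05,-3.5,0,0],[-1,-3.05,-3.5,0,0],[-1,-3.05,-3.5,0,0]])

```text
t: 3.3
ee_pos: [594.2, -144.5, 248.5]
ee_rot: [3.141, 0.001, 2.864]
contact_force: [-0.4, 0.3, -0.8]
gripper_width: 0.3
grip_force: 0.0
```

Request:
move_arm(rows=[[-1,0,0,0,9.3],[-1,0,0,0,9.3],[-1,0,0,0,9.3],[-1,0,0,0,9.3],[-1,0,0,0,9.3],[-1,0,0,0,9.3],[-1,0,0,0,9.3],[-1,0,0,0,0],[-1,0,0,0,0],[-1,0,0,0,0]])

```text
t: 4.55
ee_pos: [593.5, -143.3, 248.4]
ee_rot: [3.141, -0.0, 1.729]
contact_force: [-0.3, -0.1, -0.2]
gripper_width: 0.1
grip_force: 0.0
```

```bash
python3 - <<'E'
from h import *
st(); togo([591,-147,100],1.721)
E
```

```text
t 4.55 pos [ 593.5  -143.25  248.4 ] rot [ 3.14 -0.    1.73] F [-0.29 -0.14 -0.24] M [-0.06 -0.05 -0.04] w 0.1 q7 0.6375325411216531
tool cm [-0.33 -0.31 14.84] spin deg 0.44996508064610535
```

Request:
move_arm(rows=[[-1,-0.05,-0.05,2.5,0.5],[-1,-0.05,-0.05,2.5,0],[-1,-0.05,-0.05,2.5,0],[-1,-0.05,-0.05,2.5,0],[-1,-0.05,-0.05,2.5,0],[-1,0,-0.05,2.5,0],[-1,0,0,2.0,0],[-1,0,0,1.3,0],[-1,0,0,0,0],[-1,0,0,0,0]])

```text
t: 5.8
ee_pos: [591.5, -146.4, 65.9]
ee_rot: [3.14, 0.001, 1.719]
contact_force: [0.4, -0.2, -0.7]
gripper_width: 0.2
grip_force: 0.0
```

```bash
python3 - <<'E'
from h import *
st(); togo([591,-147,65],1.721); im=save('side','s1.png')
c=im[170:290,300:420]; cv2.imwrite('pics/c1.png',cv2.cvtColor(cv2.resize(c,None,fx=5,fy=5,interpolation=2),cv2.COLOR_RGB2BGR))
E
```

```text
t 5.8 pos [ 591.48 -146.4    65.93] rot [3.14 0.   1.72] F [ 0.37 -0.15 -0.71] M [ 0.02 -0.02 -0.05] w 0.2 q7 0.7786298837800918
tool cm [-0.05 -0.06  0.09] spin deg -0.11884433908875786
```

View pics/c1.png

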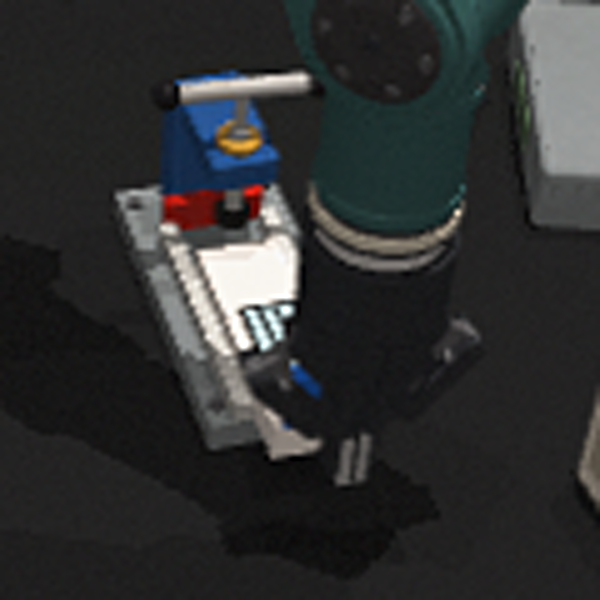

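The fingers stand shut just in front of the blue tab, at crop px (350,460). The clamp and cassette are undisturbed. Now push.

Request:
move_arm(rows=[[-1,0.4,-0.03,0,0],[-1,0.4,-0.03,0,0],[-1,0.4,0,0,0],[-1,0.4,0,0,0],[-1,0.4,0,0,0],[-1,0.4,0,0,0],[-1,0.4,0,0,0],[-1,0.4,0,0,0],[-1,0.4,0,0,0],[-1,0.4,0,0,0]])

```text
t: 7.1
ee_pos: [584.4, -106.8, 65.3]
ee_rot: [3.141, 0.001, 1.718]
contact_force: [0.3, -1.0, -0.1]
gripper_width: 0.3
grip_force: 0.7
```

Request:
move_arm(rows=[[-1,0.3,0,0,0],[-1,0.3,0,0,0],[-1,0.2,0,0,0],[-1,0.2,0,0,0],[-1,0.2,0,0,0],[-1,0.2,0,0,0],[-1,0.1,0,0,0],[-1,0.1,0,0,0],[-1,0.1,0,0,0],[-1,0.1,0,0,0]])

```text
t: 8.35
ee_pos: [581.7, -88.8, 65.3]
ee_rot: [3.142, 0.0, 1.719]
contact_force: [0.8, -0.6, -1.5]
gripper_width: 0.0
grip_force: 0.6
```

```bash
python3 - <<'E'
from h import *
st(); togo([560.9+.1496*131,50.9-.9888*131,65],1.721)
E
```

```text
t 8.35 pos [581.74 -88.83  65.31] rot [3.14 0.   1.72] F [ 0.84 -0.6  -1.51] M [-0.22 -0.05 -0.01] w 0.0 q7 0.7115223665151397
tool cm [1.03 0.03 0.03] spin deg -0.12258407837029871
```

Continue with 1 mm rows, watching the force.

Request:
move_arm(rows=[[-1,0.1,0,0,0],[-1,0.1,0,0,0],[-1,0.1,0,0,0],[-1,0.1,0,0,0],[-1,0.1,0,0,0],[-1,0.1,0,0,0],[-1,0.1,0,0,0],[-1,0,0,0,0],[-1,0,0,0,0],[-1,0,0,0,0]])

```text
t: 9.6
ee_pos: [580.7, -81.7, 65.3]
ee_rot: [-3.141, -0.0, 1.719]
contact_force: [0.1, -0.5, -0.3]
gripper_width: 0.1
grip_force: 0.2
```

Request:
move_arm(rows=[[-1,0.05,0,0,0],[-1,0.05,0,0,0],[-1,0.05,0,0,0],[-1,0.05,0,0,0],[-1,0,0,0,0],[-1,0,0,0,0],[-1,0,0,0,0],[-1,0,0,0,0],[-1,0,0,0,0],[-1,0,0,0,0]])

```text
t: 10.85
ee_pos: [580.4, -80.0, 65.3]
ee_rot: [3.142, 0.0, 1.719]
contact_force: [0.2, -1.9, -0.9]
gripper_width: 0.1
grip_force: 0.6
```

```bash
python3 - <<'E'
from h import *
st(); togo([560.9+.1496*131,50.9-.9888*131,65],1.721)
E
```

```text
t 10.85 pos [580.44 -79.96  65.33] rot [3.14 0.   1.72] F [ 0.19 -1.88 -0.88] M [-0.23 -0.04  0.02] w 0.1 q7 0.7005408585520888
tool cm [0.13 0.03 0.03] spin deg -0.12062860506127492
```

Request:
move_arm(rows=[[-1,0.05,0,0,0],[-1,0.05,0,0,0],[-1,0.05,0,0,0],[-1,0.05,0,0,0],[-1,0,0,0,0],[-1,0,0,0,0],[-1,0,0,0,0],[-1,0,0,0,0],[-1,0,0,0,0],[-1,0,0,0,0]])

```text
t: 12.1
ee_pos: [580.1, -77.9, 65.3]
ee_rot: [3.142, -0.0, 1.719]
contact_force: [0.1, -1.5, -0.4]
gripper_width: -0.1
grip_force: 0.5
```

Request:
move_arm(rows=[[-1,0.05,0,0,0],[-1,0.05,0,0,0],[-1,0.05,0,0,0],[-1,0,0,0,0],[-1,0,0,0,0],[-1,0,0,0,0],[-1,0,0,0,0],[-1,0,0,0,0],[-1,0,0,0,0],[-1,0,0,0,0]])

```text
t: 13.35
ee_pos: [579.9, -76.5, 65.3]
ee_rot: [3.142, -0.0, 1.719]
contact_force: [-0.5, -0.5, 0.3]
gripper_width: -0.0
grip_force: 0.8
```

Request:
move_arm(rows=[[-1,0.05,0,0,0],[-1,0.05,0,0,0],[-1,0.05,0,0,0],[-1,0,0,0,0],[-1,0,0,0,0],[-1,0,0,0,0],[-1,0,0,0,0],[-1,0,0,0,0],[-1,0,0,0,0],[-1,0,0,0,0]])

```text
t: 14.6
ee_pos: [580.0, -75.7, 65.5]
ee_rot: [3.141, 0.001, 1.718]
contact_force: [1.6, -5.0, 0.3]
gripper_width: -0.0
grip_force: 2.6
```

```bash
python3 - <<'E'
from h import *
st(); im=save('side','s2.png')
c=im[170:290,300:420]; cv2.imwrite('pics/c2.png',cv2.cvtColor(cv2.resize(c,None,fx=5,fy=5,interpolation=2),cv2.COLOR_RGB2BGR))
E
```

```text
t 14.6 pos [580.04 -75.68  65.46] rot [3.14 0.   1.72] F [ 1.62 -5.05  0.28] M [-1.06 -0.21 -0.01] w -0.0 q7 0.6943345274343649
```

View pics/c2.png

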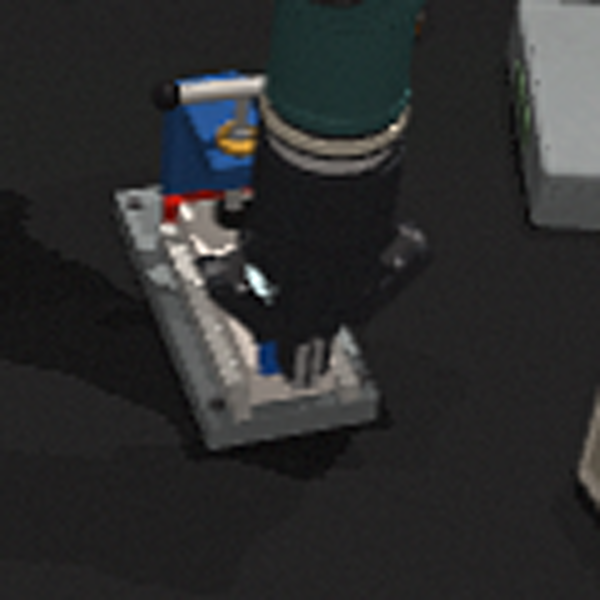

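The cassette has moved up to the red stop, crop px (190,210), and the force is rising (5 N). One small extra push to confirm it is seated.

Request:
move_arm(rows=[[-1,0.05,0,0,0],[-1,0.05,0,0,0],[-1,0,0,0,0],[-1,0,0,0,0],[-1,0,0,0,0],[-1,0,0,0,0],[-1,0,0,0,0],[-1,0,0,0,0],[-1,0,0,0,0],[-1,0,0,0,0]])

```text
t: 15.9
ee_pos: [580.3, -75.6, 65.7]
ee_rot: [3.14, 0.002, 1.718]
contact_force: [2.3, -6.2, -0.6]
gripper_width: -0.2
grip_force: 3.2
```

Request:
move_arm(rows=[[-1,0.1,0,0,0],[-1,0.1,0,0,0],[-1,0,0,0,0],[-1,0,0,0,0],[-1,0,0,0,0],[-1,0,0,0,0],[-1,0,0,0,0],[-1,0,0,0,0],[-1,0,0,0,0],[-1,0,0,0,0]])

```text
t: 17.15
ee_pos: [580.5, -75.4, 66.0]
ee_rot: [3.139, 0.005, 1.717]
contact_force: [1.7, -9.4, 0.7]
gripper_width: 0.1
grip_force: 4.5
```

Request:
move_arm(rows=[[-1,-0.5,0,0,0],[-1,-1,0,0,0],[-1,-1.5,0,0,0],[-1,-1,0,-2,0],[-1,0,0,-4,0],[-1,0,0,-4,0],[-1,0,0,-4,0],[-1,0,0,-3,0],[-1,0,0,0,0],[-1,0,0,0,0]])

```text
t: 18.4
ee_pos: [584.4, -111.5, 234.6]
ee_rot: [-3.14, -0.001, 1.719]
contact_force: [0.1, -0.3, -1.1]
gripper_width: -0.2
grip_force: 0.0
```

```bash
python3 - <<'E'
from h import *
st(); save('side','s3.png'); im=save('top','t3.png')
for z in (0,):
  pass
c=im[150:220,232:345]; B=cv2.resize(c,None,fx=7,fy=7,interpolation=2)
for i in range(0,113,10): cv2.putText(B,str(232+i),(i*7,8),0,.3,(255,255,0))
for i in range(0,70,10): cv2.putText(B,str(150+i),(0,i*7),0,.3,(255,255,0))
cv2.imwrite('pics/c3.png',cv2.cvtColor(B,cv2.COLOR_RGB2BGR))
c=cv2.imread('pics/s3.png')[170:270,300:400]; cv2.imwrite('pics/c3s.png',cv2.resize(c,None,fx=6,fy=6,interpolation=2))
E
```

```text
t 18.4 pos [ 584.41 -111.5   234.62] rot [-3.14 -0.    1.72] F [ 0.12 -0.31 -1.09] M [0.01 0.02 0.03] w -0.2 q7 0.6021462625580415
```

View pics/c3s.png

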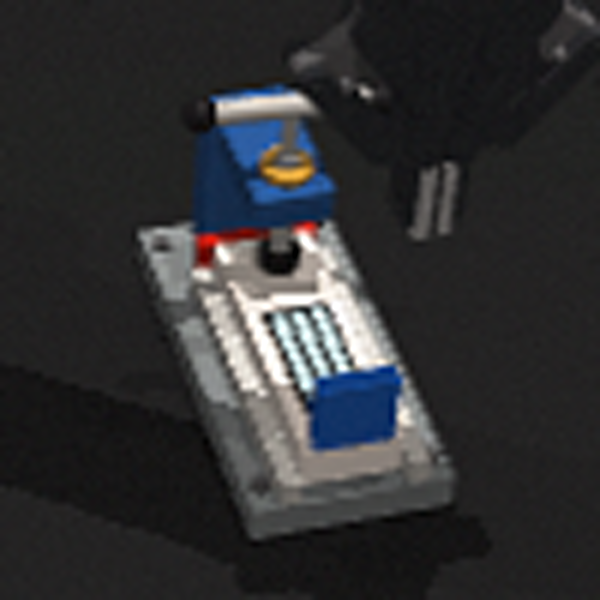

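The cassette is home against the red stop. Its tab is at crop px (355,405), and the plate shows 10 mm beyond it, as it should. Next, the handle.

Request:
move_arm(rows=[[0.2,0,0,0,-10.5],[0.2,0,0,0,-10.5],[0.2,0,0,0,-10.5],[0.2,0,0,0,-10.5],[0.2,0,0,0,-10.5],[0.2,0,0,0,-10.5],[0.2,0,0,0,-10.5],[0.2,0,0,0,-10.5],[0.2,0,0,0,0],[0.2,0,0,0,0]])

```text
t: 19.75
ee_pos: [584.7, -111.7, 234.6]
ee_rot: [3.141, -0.001, -3.101]
contact_force: [0.1, 0.2, 0.7]
gripper_width: 51.2
grip_force: 0.0
```

```bash
python3 - <<'E'
from h import *
st(); togo([560.9,50.9,235],3.188)
E
```

```text
t 19.75 pos [ 584.7  -111.68  234.56] rot [ 3.14 -0.   -3.1 ] F [0.14 0.17 0.69] M [-0.02  0.01 -0.05] w 51.2 q7 1.8027036481705119
tool cm [ 1.72 16.34 -0.04] spin deg -0.3358327858896548
```

Request:
move_arm(rows=[[0.2,0.3,3.0,0,0],[0.2,0.3,3.0,0,0],[0.2,0.3,3.0,0,0],[0.2,0.3,3.0,0,0],[0.2,0.3,2.5,0,0],[0.2,0.2,1.8,0,0],[0.2,0,0,0,0],[0.2,0,0,1.5,0],[0.2,0,0,1.5,0],[0.2,0,0,0,0]])

```text
t: 21.0
ee_pos: [559.7, 49.3, 203.2]
ee_rot: [-3.141, -0.004, -3.1]
contact_force: [-0.7, -0.5, -0.2]
gripper_width: 51.5
grip_force: 0.0
```

```bash
python3 - <<'E'
from h import *
st(); togo([560.9,50.9,153],3.188); im=save('side','s4.png')
c=im[130:230,290:410]; cv2.imwrite('pics/c4.png',cv2.cvtColor(cv2.resize(c,None,fx=5,fy=5,interpolation=2),cv2.COLOR_RGB2BGR))
E
```

```text
t 21.0 pos [559.71  49.3  203.23] rot [-3.14 -0.   -3.1 ] F [-0.66 -0.46 -0.18] M [0.07 0.02 0.01] w 51.5 q7 1.517006658314607
tool cm [-0.13  0.16  5.02] spin deg -0.2684977426781123
```

View pics/c4.png

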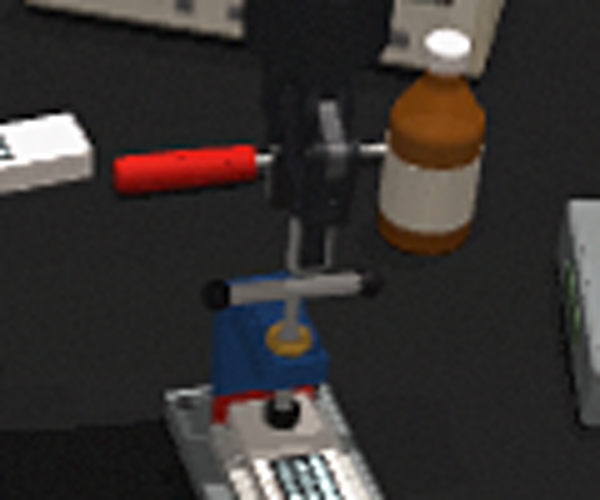

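The gripper is above the bar's middle and straddles it; the bar's midpoint is at crop px (293,287). Lower, then close.

Request:
move_arm(rows=[[0.2,-0.1,0.15,1,0],[0.2,0,0,1,0],[0.2,0,0,1,0],[0.2,0,0,1,0],[0.2,0,0,1,0],[0.2,0,0,0,0],[-0.4,0,0,0,0],[-0.6,0,0,0,0],[-0.6,0,0,0,0],[-0.6,0,0,0,0]])

```text
t: 22.3
ee_pos: [562.1, 52.1, 155.5]
ee_rot: [3.141, 0.0, -3.098]
contact_force: [-0.1, 0.0, -0.2]
gripper_width: 17.0
grip_force: 0.0
```

```bash
python3 - <<'E'
from h import *
st()
E
```

```text
t 22.3 pos [562.14  52.08 155.54] rot [ 3.14  0.   -3.1 ] F [-0.11  0.   -0.18] M [ 0.01 -0.01  0.02] w 17.0 q7 1.524983678683196
```

Request:
move_arm(rows=[[-0.6,0.1,0,0.2,0],[-0.6,0,0,0,0],[-1,0,0,0,0],[-1,0,0,0,0],[-1,0,0,0,0],[-1,0,0,0,0],[-1,0,0,0,0],[-1,0,0,0,0],[-1,0,0,0,0],[-1,0,0,0,0]])

```text
t: 23.55
ee_pos: [560.7, 53.7, 153.4]
ee_rot: [3.14, -0.0, -3.096]
contact_force: [-1.6, 4.9, 2.4]
gripper_width: 9.9
grip_force: 58.5
```

```bash
python3 - <<'E'
from h import *
st()
E
```

```text
t 23.55 pos [560.7   53.75 153.35] rot [ 3.14 -0.   -3.1 ] F [-1.62  4.87  2.42] M [1.12 0.31 0.23] w 9.9 q7 1.5255955906726737
```

Request:
move_arm(rows=[[-1,0,0.1,0,0],[-1,0,0.1,0,0],[-1,0,0,0.04,5],[-1,0,0,0.04,5],[-1,0,0,0.04,5],[-1,0,0,0.04,5],[-1,0,0,0,0],[-1,0,0,0,0],[-1,0,0,0,0],[-1,0,0,0,0]])

```text
t: 24.8
ee_pos: [560.7, 53.9, 151.6]
ee_rot: [-3.142, -0.0, 2.836]
contact_force: [-1.5, 3.0, 0.5]
gripper_width: 9.9
grip_force: 58.4
```

```bash
python3 - <<'E'
from h import *
st()
E
```

```text
t 24.8 pos [560.75  53.94 151.64] rot [-3.14 -0.    2.84] F [-1.47  2.99  0.47] M [0.7  0.3  0.24] w 9.9 q7 1.2656133799253664
```

Request:
move_arm(rows=[[-1,0,0.1,0,0],[-1,0,0,0.04,5],[-1,0,0,0.04,5],[-1,0,0,0.04,5],[-1,0,0,0.05,5],[-1,0,0,0,0],[-1,0,0,0,0],[-1,0,0,0,0],[-1,0,0,0,0],[-1,0,0,0,0]])

```text
t: 26.05
ee_pos: [560.8, 54.3, 149.9]
ee_rot: [-3.141, -0.0, 2.487]
contact_force: [-3.0, -1.2, 0.4]
gripper_width: 9.8
grip_force: 58.4
```

```bash
python3 - <<'E'
from h import *
st()
E
```

```text
t 26.05 pos [560.84  54.27 149.88] rot [-3.14 -0.    2.49] F [-2.95 -1.2   0.41] M [-0.26  0.67  0.27] w 9.8 q7 1.0097245609749466
```

Request:
move_arm(rows=[[-1,0.08,-0.06,0,0],[-1,0,0,0.04,5],[-1,0,0,0.04,5],[-1,0,0,0.05,5],[-1,0,0,0.04,5],[-1,0,0,0,0],[-1,0,0,0,0],[-1,0,0,0,0],[-1,0,0,0,0],[-1,0,0,0,0]])

```text
t: 27.3
ee_pos: [560.8, 54.4, 148.3]
ee_rot: [3.141, 0.001, 2.138]
contact_force: [2.2, -4.4, -7.2]
gripper_width: 10.1
grip_force: 58.3
```

```bash
python3 - <<'E'
from h import *
st()
E
```

```text
t 27.3 pos [560.8   54.45 148.26] rot [3.14 0.   2.14] F [ 2.2  -4.37 -7.22] M [-0.83 -0.34  0.36] w 10.1 q7 0.7568978889952563
```

Request:
move_arm(rows=[[-1,-0.06,0,0.02,0],[-1,-0.06,-0.02,0.02,0],[-1,0,0,0.04,5],[-1,0,0,0.04,5],[-1,0,0,0,0],[-1,0,0,0,0],[-1,0,0,0,0],[-1,0,0,0,0],[-1,0,0,0,0],[-1,0,0,0,0]])

```text
t: 28.55
ee_pos: [560.9, 54.3, 147.3]
ee_rot: [3.141, -0.0, 1.964]
contact_force: [0.6, 0.1, -0.7]
gripper_width: 9.7
grip_force: 58.8
```

```bash
python3 - <<'E'
from h import *
st(); im=save('side','s5.png')
c=im[170:270,300:400]; cv2.imwrite('pics/c5.png',cv2.cvtColor(cv2.resize(c,None,fx=6,fy=6,interpolation=2),cv2.COLOR_RGB2BGR))
E
```

```text
t 28.55 pos [560.91  54.32 147.29] rot [ 3.14 -0.    1.96] F [ 0.59  0.14 -0.66] M [ 0.01 -0.09  0.32] w 9.7 q7 0.6329413977635574
```

View pics/c5.png

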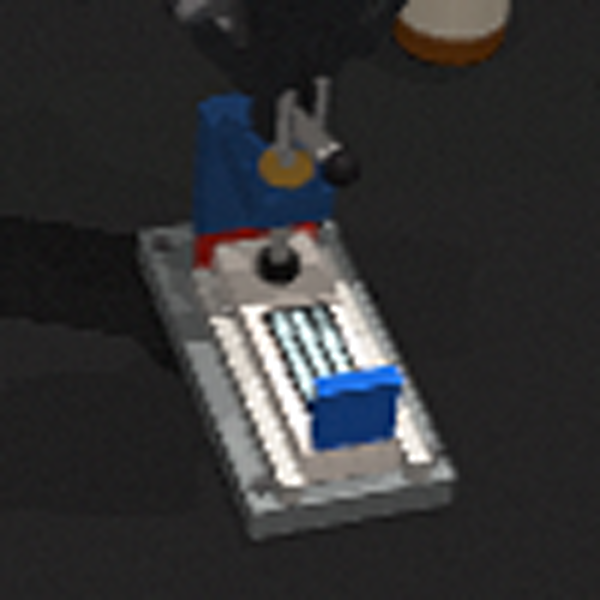

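The bar has turned 70° with the cassette still home; the foot is just above or on its top, at crop px (280,265). I'll average the torque readings.

```bash
cat >> h.py <<'E'
def avg(n=8):
    m=[]
    for i in range(n): capture('top'); s=sense(); m.append(list(s['contact_force'])+[s['moment'][2]])
    m=np.array(m); st(); print('mean F,Mz',m.mean(0),'sd',m.std(0)[3])
E
python3 -c "from h import *;avg()"
```

```text
t 29.0 pos [560.89  54.27 147.24] rot [ 3.14 -0.    1.96] F [0.15 0.83 1.12] M [ 0.3  -0.09  0.33] w 9.4 q7 0.6327959753049934
mean F,Mz [0.19 0.87 0.37 0.31] sd 0.0190685128426078
```

Request:
move_arm(rows=[[-1,0,0,0.04,5],[-1,0,0,0.05,5],[-1,0,0,0,0],[-1,0,0,0,0],[-1,0,0,0,0],[-1,0,0,0,0],[-1,0,0,0,0],[-1,0,0,0,0],[-1,0,0,0,0],[-1,0,0,0,0]])

```text
t: 30.25
ee_pos: [561.0, 54.2, 146.3]
ee_rot: [3.141, -0.0, 1.789]
contact_force: [1.4, 4.6, 3.0]
gripper_width: 9.6
grip_force: 59.1
```

```bash
python3 -c "from h import *;avg()"
```

```text
t 30.65 pos [560.93  54.16 146.32] rot [ 3.14 -0.    1.79] F [0.76 5.23 2.85] M [ 1.07 -0.15  0.28] w 9.8 q7 0.5067862677933032
mean F,Mz [0.79 5.09 3.5  0.26] sd 0.0333308443200869
```

Request:
move_arm(rows=[[-1,0.06,0,-0.01,0],[-1,0.06,0,-0.01,0],[-1,0,0,0.04,5],[-1,0,0,0.05,5],[-1,0,0,0.04,5],[-1,0,0,0,0],[-1,0,0,0,0],[-1,0,0,0,0],[-1,0,0,0,0],[-1,0,0,0,0]])

```text
t: 31.9
ee_pos: [560.9, 54.4, 145.1]
ee_rot: [3.14, 0.001, 1.527]
contact_force: [5.1, 0.1, -3.4]
gripper_width: 9.8
grip_force: 58.8
```

```bash
python3 -c "from h import *;avg(6)"
```

```text
t 32.2 pos [560.91  54.38 145.13] rot [3.14 0.   1.53] F [ 4.53  0.34 -3.46] M [ 0.01 -1.02  0.22] w 9.7 q7 0.31531391970600314
mean F,Mz [ 5.2  -0.11 -2.92  0.23] sd 0.025912664129734052
```

Request:
move_arm(rows=[[-1,0,0.07,0.01,0],[-1,0,0.06,0.01,0],[-1,0,0,0.04,5],[-1,0,0,0.05,5],[-1,0,0,0.04,5],[-1,0,0,0,0],[-1,0,0,0,0],[-1,0,0,0,0],[-1,0,0,0,0],[-1,0,0,0,0]])

```text
t: 33.45
ee_pos: [561.2, 54.4, 143.8]
ee_rot: [-3.141, 0.0, 1.265]
contact_force: [-0.6, -2.3, 5.5]
gripper_width: 10.0
grip_force: 59.6
```

```bash
python3 -c "from h import *;avg(6)"
```

```text
t 33.75 pos [561.19  54.43 143.78] rot [-3.14  0.    1.27] F [ 1.33 -2.75  5.01] M [-0.39  0.05  0.27] w 9.3 q7 0.12509324406620873
mean F,Mz [ 0.   -2.05  5.1   0.29] sd 0.025143010926162983
```

Request:
move_arm(rows=[[-1,-0.05,0,-0.03,0],[-1,0,0,0,0],[-1,0,0,0.04,5],[-1,0,0,0.05,5],[-1,0,0,0,0],[-1,0,0,0,0],[-1,0,0,0,0],[-1,0,0,0,0],[-1,0,0,0,0],[-1,0,0,0,0]])

```text
t: 35.0
ee_pos: [561.3, 54.4, 143.0]
ee_rot: [-3.141, 0.0, 1.091]
contact_force: [-0.5, -1.4, 5.4]
gripper_width: 9.8
grip_force: 59.8
```

```bash
python3 -c "from h import *;avg(6)"
```

```text
t 35.3 pos [561.28  54.37 142.98] rot [-3.14  0.    1.09] F [-0.53 -1.68  4.73] M [-0.36  0.17  0.27] w 9.6 q7 -0.0027854642277749544
mean F,Mz [-0.55 -1.69  5.14  0.26] sd 0.021317561482369476
```

Request:
move_arm(rows=[[-1,0,0,-0.03,0],[-1,0,0,0,0],[-1,0,0,0.04,5],[-1,0,0,0.05,5],[-1,0,0,0.04,5],[-1,0,0,0,0],[-1,0,0,0,0],[-1,0,0,0,0],[-1,0,0,0,0],[-1,0,0,0,0]])

```text
t: 36.55
ee_pos: [561.4, 54.4, 141.9]
ee_rot: [-3.141, 0.0, 0.829]
contact_force: [-0.6, -2.7, 0.7]
gripper_width: 9.6
grip_force: 59.9
```

```bash
python3 -c "from h import *;avg(6)"
```

```text
t 36.85 pos [561.37  54.37 141.89] rot [-3.14  0.    0.83] F [-0.25 -3.27  0.93] M [-0.66  0.15  0.47] w 9.5 q7 -0.19706111368906107
mean F,Mz [-0.55 -3.14  0.84  0.47] sd 0.02717080555381976
```

Request:
move_arm(rows=[[-1,0,0,0,0],[-1,0,0,0.04,4],[-1,0,0,0.04,4],[-1,0,0,0,0],[-1,0,0,0,0],[-1,0,0,0,0],[-1,0,0,0,0],[-1,0,0,0,0],[-1,0,0,0,0],[-1,0,0,0,0]])

```text
t: 38.1
ee_pos: [561.4, 54.3, 141.2]
ee_rot: [-3.142, 0.0, 0.689]
contact_force: [-2.0, -3.1, 3.2]
gripper_width: 9.8
grip_force: 60.4
```

```bash
python3 -c "from h import *;avg(6)"
```

```text
t 38.4 pos [561.46  54.36 141.2 ] rot [-3.14  0.    0.69] F [-2.89 -3.62  2.53] M [-0.85  0.48  0.54] w 9.5 q7 -0.3014901066830133
mean F,Mz [-2.46 -3.82  2.63  0.52] sd 0.02302453291984254
```

```bash
python3 - <<'E'
from h import *
save('side','s6.png')
ims=[cv2.cvtColor(cv2.imread(f'pics/{n}.png'),cv2.COLOR_BGR2GRAY)[195:230,330:365] for n in('s3','s5','s6')]
for n,g in zip('356',ims):
    print(n); print(g[10:26,12:22].mean(1).round(0))
    d=(g[8:30,8:26].astype(float)<70); ys,xs=np.nonzero(d); print('dark n',len(ys),'bottom by col (rows at level 110):')
    out=[]
    for c in range(13,20):
        p=g[:,c].astype(float); k=np.argmin(p[12:24])+12
        while p[k]<100 and k<34:k+=1
        out.append(195+k-1+(100-p[k-1])/(p[k]-p[k-1]))
    print(np.array(out),np.mean(out))
cv2.imwrite('pics/c6.png',cv2.resize(np.hstack(ims),None,fx=7,fy=7,interpolation=cv2.INTER_NEAREST))
E
```

```text
3
[ 40.  39.  50.  92. 112. 106.  86.  54.  56.  63.  95. 145. 129. 132.
 211. 244.]
dark n 137 bottom by col (rows at level 110):
[214.72881356 215.47761194 215.65137615 215.67241379 215.66666667
 215.52702703 214.29113924] 215.2878640533876
5
[ 38.  38.  42.  75. 105. 135. 110.  90.  72.  48.  49.  69. 114. 132.
 143. 154.]
dark n 138 bottom by col (rows at level 110):
[216.32075472 216.81111111 217.27083333 217.40677966 217.41666667
 216.7706422  215.78313253] 216.8257028887235
6
[ 38.  38.  43.  75. 105. 118. 113.  87.  75.  66.  53.  65.  87. 135.
 146. 150.]
dark n 140 bottom by col (rows at level 110):
[217.12820513 217.54216867 217.81609195 217.94252874 217.71818182
 217.50684932 215.7972973 ] 217.35018898901527
```

View pics/c6.png

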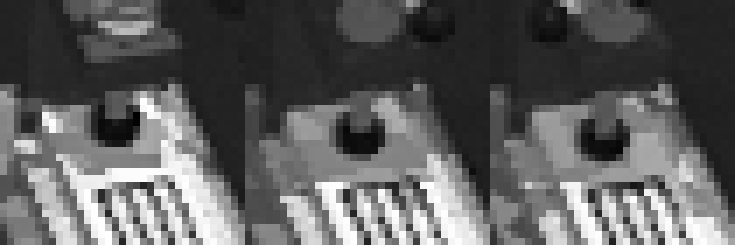

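Three frames side by side: the foot dropped about 1.6 px over the first 1.22 rad, then only about 0.6 px since. It therefore touched at roughly 1.6–1.7 rad and has been pressed about 0.8–0.9 rad, i.e. 50–57 N. The torque agrees, at +0.2 to 0.26 Nm over free turning. Firm and below the limit, so let go.

Request:
move_arm(rows=[[0,0,0,0,0],[0,0,0,0,0],[0,0,0,0,0],[0,0,0,0,0],[0,0,0,-1,0],[0,0,0,-2,0],[0,0,0,-3,0],[0,0,0,-4,0],[0,0,0,-4,0],[0,0,0,0,0]])

```text
t: 39.7
ee_pos: [563.9, 53.6, 285.6]
ee_rot: [3.138, -0.007, 0.689]
contact_force: [0.3, 0.2, -1.1]
gripper_width: 42.9
grip_force: 0.0
```

```bash
python3 - <<'E'
from h import *
st(); im=save('side','s7.png')
c=im[100:280,290:440]; cv2.imwrite('pics/c7.png',cv2.cvtColor(cv2.resize(c,None,fx=3,fy=3,interpolation=2),cv2.COLOR_RGB2BGR))
E
```

```text
t 39.7 pos [563.93  53.63 285.63] rot [ 3.14 -0.01  0.69] F [ 0.34  0.16 -1.06] M [-0.06  0.02 -0.03] w 42.9 q7 -0.48360088811317165
```

View pics/c7.png

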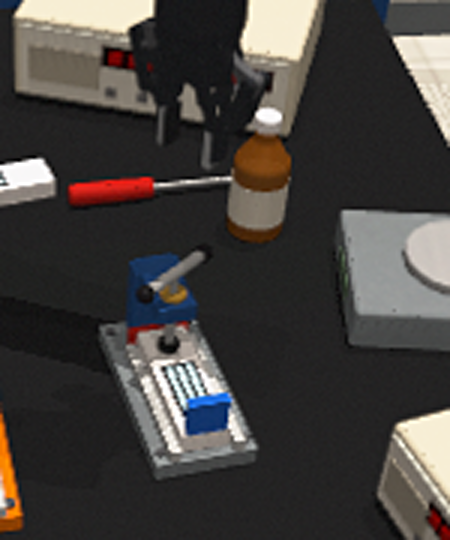

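The gripper is clear above. The cassette is home (tab at crop px (207,413)), the foot is down on it (167,345), and the neighbouring things are untouched.

```bash
python3 -c "from h import *;print(finish_job())"
```

```text
the job is handed in; nothing more can be done
None
```

The job is handed in at about 40 s: the cassette sits home against the red stop, clamped at an estimated 50–60 N (from torque and foot travel, not measured directly), and the gripper has let go and is clear of everything.

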